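# Nudge the carrier home against the stop under the hood

### The arm

A 7-joint arm with a two-finger parallel gripper is mounted at the origin on a cart in front of the work surface, level with it; the furniture and walls round the work are solid. World frame = base frame: x ahead of the robot, y to its left, z up, the work surface at z = 0. Lengths are in m, angles in degrees, forces in N, time in s.
With the tool pointing down it reaches from about 0.425 to 0.875 m from the base axis. Payload 8.4 kg.
Tool frame: the origin (TCP) lies midway between the tips of the shut fingers; the grasp point (between the pads) lies 19 mm behind it; z points along the fingers, y is the line along which they close (so a half turn about z gives the same grasp; the last joint's range is limited). The gripper opens to 87 mm and grips with 3 to 60 N. Pads are 19 mm wide; open, the fingers measure 117 mm over their backs; the gripper's body (75 mm by 190 mm) begins 51 mm behind the grasp point.
Start: joints at [-73.98, 19.091, 2.286, 83.961, -0.768, 76.965, -3.352], TCP at [0.24, 0.604, 0.223] pointing down, gripper open.
Joint ranges: [-147.57, 147.57], [-21.85, 119.76], [-74.77, 79.35], [14.55, 137.4], [-85.83, 265.84], [4.83, 119.75], [-152.11, 152.11]. Speed limits (degrees/s): [127.2, 127.2, 159.86, 159.86, 180, 180, 180].

### API

Orientations are given as a 3x3 rotation matrix whose columns are the frame's x, y, z axes.
In Python, from station import env gives the robot as it stands. The module is installed in compiled form; this text tells all that it offers.
- The arm moves only by the shell command python3 -m pendant 'ROWS' [FORCE]. ROWS is text: rows parted by semicolons, each of 7 numbers parted by spaces: the closure in counts, from 0 (fully open) to 255 (shut), then the shift along the tool's x, y, z in m, then the turn, a rotation vector about the tool's x, y, z in degrees. A call has 1 to 10 rows; each row shifts and turns the commanded pose from where the row before left it, along the tool's axes as they then stand; what a row does not reach is not made up. A row lasts 1/8 s, in which the tool goes at most 62.5 mm and 10.7 degrees, less where a joint would pass 70% of its speed; a pose out of reach is approached as far as the arm can. A call with a gripper value outside its range is refused whole. The fingers move at their own pace and stop on an object; FORCE is the grip in N (left out, the last holds). Time passes only in rows, so rows that do not move let the fingers close. It gives the time, the measured TCP pose, the force, the opening and the grip force at its end, in the units of the state.
- env.get_state(): the state, without advancing time (a new reading comes with each control period).
- env.read_camera(name): name is "scene" or "side" or "wrist"; returns the picture (400x640x3 uint8, red, green, blue); there is no depth.
- env.get_calibration(name): a dict with "mtx" (3x3 intrinsics, pixels), "rvec" (rotation vector, rad) and "tvec" (3), from world to camera coordinates, as OpenCV has them. Camera axes: x right, y down, z forward; pixel columns grow to the right and rows downward; lengths in m; the calibration is good to about 2 mm. The wrist camera is an equidistant fisheye: a pixel r from the principal point sees the ray r / f radians off the axis. A picture is of the moment at which its call begins: read the wrist's pose just before it. get_calibration takes no time and is no camera call; for the wrist camera it gives the pose at the moment of the call.
- env.hand_in(): hands the job in; it is judged then, once.
The state is a dict: "clock": time; "joints": joint angles; "qvel": joint speeds; "effort": joint torques, N m; "position": TCP position; "orientation": TCP orientation; "force": force on the tool from outside, world axes, zero at the start; "ft_torque": the same for the moment, N m; "grip_width": finger opening in m; "grasp_force": force on a finger pad.
Only numpy, scipy, OpenCV 4.12 (cv2) and the standard library are available. Lean on these libraries where they do the work, as an engineer would, in place of code of your own. Each camera call takes 0.05 s, during which the arm holds its last target. There are 200 camera calls.

### The job

Take the nudging tool from its holder and, touching the steel carrier block with the tool only, nudge the block gently, little by little and without knocking it along, up its channel until it rests fully home against the stop that is hidden under the grey hood, without shoving the stop out of its setting. Then put the tool back upright in its holder, collar down on the holder's top, and leave the bottle, tin and vial standing nearby where they are.

Things in the scene. Friction and masses are not known exactly. Their poses are not given: they have to be found in the camera images.
- mouth (a point): Point on the channel floor of the aluminium fixture (fixed to the worktop), midway between the rails, under the hood's front edge. x runs along the channel into the hood (the nudging direction), y left of that, z up. The floor is 10 mm above the worktop and 43 mm wide between steel rails 12 mm high, 8 mm thick; open at the -x end (front). The base plate is 110 mm wide and reaches 110 mm in front of this point.
- hood_edge (a point): Middle of the top front edge of the grey hood, 59 mm above the channel floor; axes as mouth. The hood is open in front, shut behind and at the sides, 115 mm long, 96 mm wide; its roof is 4 mm thick. The home block's rear face lies 6 to 20 mm inside it, out of reach of a vertical tool: lean the tool by about 40 degrees, nose under the hood, handle back towards the open end (-x).
- carrier_center (a point): Centre of the carrier, a loose plain steel block 50 mm long (x, along the channel), 40 mm wide (y), 28 mm high (z) with a dark disc on top, mass about 0.25 kg. It stands on the channel floor between the rails, this point 14 mm above the floor. Its rear face, the one to be pushed, is at x = -25 mm. It slides with a force of about 1 to 5 N.
- stop_button (a joint): Sprung sensing button in the stop's face, hidden 56 to 70 mm inside the hood (the place differs each time and is not given), in m: 0 = untouched; it stands 4 mm out of the face, and reads about 0.004 when the carrier lies against the face. It is very soft (under 0.3 N), and the carrier stays put against it.
- stop_slip (a joint): How far the hidden stop has been shoved back from its setting, in m: 0 at the start. It is clamped by friction and begins to yield when pushed with about 15 N; it does not come back.
- tool_grip (a point): Centre of the square black handle (16 x 16 mm, 56 mm long) of the loose nudging tool, 0.12 kg. Its z axis runs along the tool from nose to handle; x and y are square to the handle's flats. The tool starts upright in the holder, this point then 117 mm above the worktop.
- tool_collar (a point): Centre of the tool's steel collar, 30 mm in diameter and 5 mm thick, just below the handle, 29.5 mm below the handle's centre. It rests on the holder's top. Below it is the steel shank, 12 mm in diameter and 75 mm long with the round white nose.
- tool_tip (a point): Centre of the tool's round nose (radius 6 mm), 101 mm below the handle's centre, on the tool's axis.
- holder_top (a point): Centre of the mouth of the bore in the top of the grey holder, 85 mm above the worktop; the holder is fixed, its body 50 x 50 mm on a 76 x 60 mm foot 6 mm thick. The bore is 21 mm in diameter and 80 mm deep. z is up. With the tool put back, the handle's centre is 32 mm above this point.
- round_tin: Bystander: round aluminium tin, 62 mm across, 32 mm high; origin at the centre of its underside.
- near_vial: Bystander: stoppered culture vial, 29 mm across, 114 mm high, standing; origin at the centre of its underside.
- amber_bottle: Bystander: amber bottle with dark cap, 66 mm across, 127 mm high; origin at the centre of its underside.
- carrier: The same carrier block; origin at the centre of its underside, 14 mm below carrier_center, same axes.

How it is judged:
By the outcome, as a careful person would: the job done as asked, in the order asked, and still so for the second after the job is handed in, with the robot touching nothing.
It also fails if it takes over 67 s, if anything falls off the work surface, if the arm or the gripper's body presses on something with over 40 N, if the wrist force passes 120 N, or if a joint passes its speed limit or range.

## Working session

There is one attempt and no reset: what is moved stays moved. The work goes in short steps, Python scripts to look and compute and a shell command to move; the robot and the scene stay as the last step left them, time stands still between calls to the robot, and variables do not carry over. Pictures are saved under pics/ and viewed, at most 12 in all, crops included, and the job is handed in when it is done.

```bash
mkdir -p pics; ls
cat > h.py <<'E'
import numpy as np, cv2
from station import env
def snap(n,f):
    im=env.read_camera(n); cv2.imwrite('pics/'+f,cv2.cvtColor(im,cv2.COLOR_RGB2BGR)); return im
def ray(n,uv,c=None):
    c=c or env.get_calibration(n); K=np.array(c['mtx']); R=cv2.Rodrigues(np.array(c['rvec'],float))[0]; t=np.array(c['tvec'],float).ravel()
    x=(uv[0]-K[0,2])/K[0,0]; y=(uv[1]-K[1,2])/K[1,1]
    if n=='wrist':
        r=np.hypot(x,y); d=np.array([x/r*np.sin(r),y/r*np.sin(r),np.cos(r)]) if r>1e-9 else np.array([0,0,1.])
    else: d=np.array([x,y,1.])
    return -R.T@t, R.T@d
def onz(n,uv,z,c=None):
    o,d=ray(n,uv,c); return o+d*(z-o[2])/d[2]
def proj(n,P,c=None):
    c=c or env.get_calibration(n); R=cv2.Rodrigues(np.array(c['rvec'],float))[0]; p=R@np.array(P)+np.array(c['tvec'],float).ravel(); K=np.array(c['mtx'])
    if n=='wrist':
        th=np.arctan2(np.hypot(p[0],p[1]),p[2]); s=th/np.hypot(p[0],p[1])
    else: s=1/p[2]
    return np.array([K[0,0]*p[0]*s+K[0,2],K[1,1]*p[1]*s+K[1,2]])
E
python3 - <<'E'
from h import *
a=snap('scene','s1.png');b=snap('side','d1.png');c=snap('wrist','w1.png')
for n in('scene','side','wrist'):
    k=env.get_calibration(n); print(n,np.array(k['mtx']).round(1).tolist(), ray(n,(320,200)))
print(env.get_state())
E
```

```text
pics
scene [[398.6, 0.0, 322.0], [0.0, 398.6, 197.9], [0.0, 0.0, 1.0]] (array([-0.13267035, -0.62675799,  0.48779029]), array([ 0.72900594,  0.54065268, -0.41987801]))
side [[374.2, 0.0, 313.6], [0.0, 374.2, 202.0], [0.0, 0.0, 1.0]] (array([0.45846168, 0.53654527, 0.64769965]), array([ 0.14428767, -0.75559561, -0.63919968]))
wrist [[309.7, 0.0, 323.3], [0.0, 309.7, 200.7], [0.0, 0.0, 1.0]] (array([0.17730485, 0.6297344 , 0.38495387]), array([ 0.22637206, -0.10227992, -0.96865603]))
{'clock': 0.15, 'joints': array([-73.98012222,  19.12299737,   2.28501376,  83.99927102,
        -0.76708689,  76.96508476,  -3.3528548 ]), 'qvel': array([ 0.00614539, -0.12370503, -0.04160104, -0.12467899, -0.0379303 ,
        0.05211638,  0.03062543]), 'effort': array([ 2.04794123e-03, -6.56842661e+01,  1.33689880e+00, -4.04110909e+01,
       -5.94988628e-02,  4.16297908e-02,  9.78187745e-05]), 'position': array([0.24026745, 0.60357226, 0.2218589 ]), 'orientation': array([[-9.29095543e-01,  3.69839602e-01, -3.75005263e-04],
       [ 3.69839780e-01,  9.29094771e-01, -1.20164711e-03],
       [-9.60012597e-05, -1.25513684e-03, -9.99999208e-01]]), 'force': array([ 0.61791831, -1.23153898, -0.15009907]), 'ft_torque': array([ 0.02571113, -0.0315256 , -0.01766383]), 'grasp_force': 0.0, 'grip_width': 0.0870375685601093}
```

View pics/s1.png

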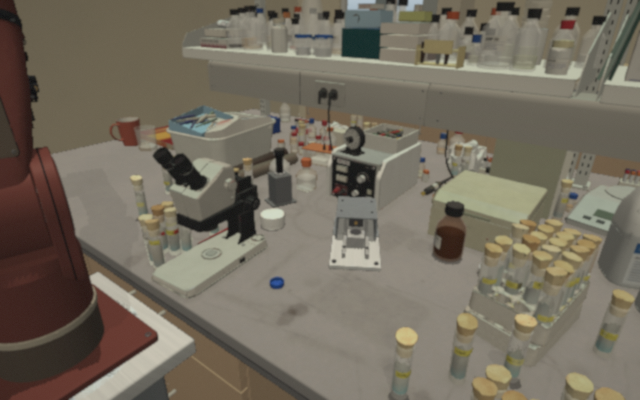

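View pics/d1.png

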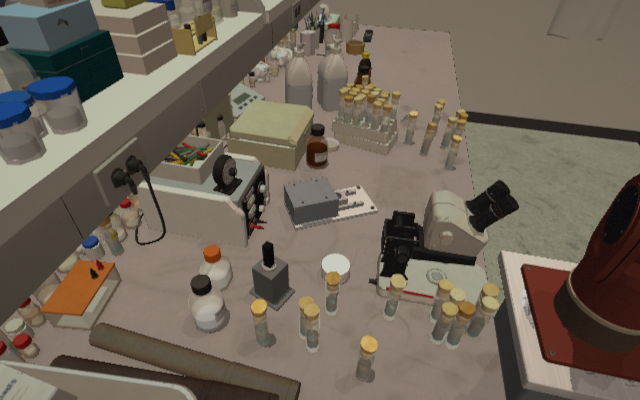

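The scene view shows the fixture at about (355,235) and the holder with the tool at about (280,185). The side view shows the holder at about (270,275) and the fixture at about (325,200). I'll enlarge both.

Run:
```python
import cv2,numpy as np
s=cv2.imread('pics/s1.png');d=cv2.imread('pics/d1.png')
def c(i,x,y,w,h): return cv2.resize(i[y:y+h,x:x+w],(400,300),interpolation=cv2.INTER_CUBIC)
o=np.vstack([np.hstack([c(d,240,235,80,60+15-15),c(d,280,165,100,75)]),np.hstack([c(s,260,150,80,60),c(s,310,195,100,75)])])
cv2.imwrite('pics/c1.png',o)
```

```text
(no output)
```

View pics/c1.png

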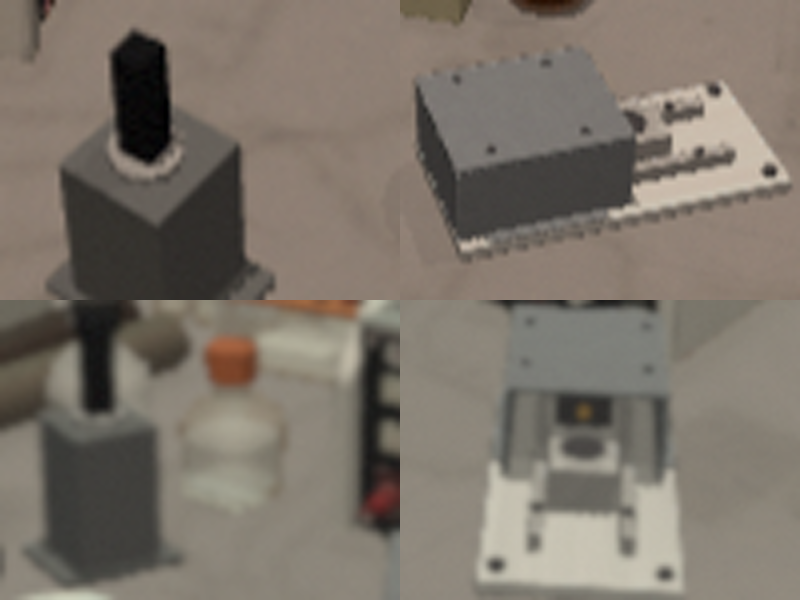

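Left: the handle top in the side view is at (267.8,243.4), and the collar at (269,266). Right: the hood's front top corners in the side view are (326,177.5) and (339,199.5), with the plate front corners at (360.5,186) and (377.5,211). In the scene view the block stands partly under the hood.

Run:
```python
from h import *
def p(l,n,uv,z): print(l,n,onz(n,uv,z).round(4))
p('handle top','side',(267.8,243.4),.145); p('collar','side',(269,266),.09)
p('handle top?','scene',(279.5,181.5-0),.09)
for q in[(252.4,269),(271.4,279.4),(288.6,264.4),(268,256)]: p('holder','side',q,.085)
p('holder c','scene',(279.6,172.5+60-50),.085)
for q in[(326.2,177.5),(339,199.5),(284.5,184.5),(294.5,207)]: p('hood','side',q,.069)
for q in[(336.2,218),(377,219.2),(337.5,197),(375,197)]: p('hood','scene',q,.069)
for q in[(360.5,185.7),(377.5,211.2)]: p('plate','side',q,.010)
for q in[(330,266),(380.5,268)]: p('plate','scene',q,.010)
p('block disc','scene',(310+183/4,195+147/4),.038)
p('block rear top L','scene',(310+148/4,195+170/4),.038);p('block rear top R','scene',(310+219/4,195+177/4),.038)
p('block rear top','side',(280+270/4,165+138/4),.038)
p('tin','side',(335,266),.032); p('vialtop','side',(332,278),.114)
for q in [(260,305),(305,303),(312,311),(397,282)]:p('vialtop','side',q,.114)
```

```text
handle top side [0.6383 0.0883 0.145 ]
collar side [0.6369 0.0953 0.09  ]
handle top? scene [0.586  0.0396 0.09  ]
holder side [0.667  0.1061 0.085 ]
holder side [0.624 0.121 0.085]
holder side [0.6029 0.0782 0.085 ]
holder side [0.6485 0.0674 0.085 ]
holder c scene [0.5899 0.043  0.085 ]
hood side [ 0.593  -0.2413  0.069 ]
hood side [ 0.5448 -0.161   0.069 ]
hood side [ 0.6895 -0.185   0.069 ]
hood side [ 0.6419 -0.1072  0.069 ]
hood scene [ 0.5386 -0.1753  0.069 ]
hood scene [ 0.5901 -0.2523  0.069 ]
hood scene [ 0.6362 -0.112   0.069 ]
hood scene [ 0.6946 -0.1879  0.069 ]
plate side [ 0.5057 -0.307   0.01  ]
plate side [ 0.4486 -0.2103  0.01  ]
plate scene [ 0.4449 -0.2258  0.01  ]
plate scene [ 0.5028 -0.3141  0.01  ]
block disc scene [ 0.5592 -0.2165  0.038 ]
block rear top L scene [ 0.5251 -0.2148  0.038 ]
block rear top R scene [ 0.5426 -0.2504  0.038 ]
block rear top side [ 0.5283 -0.2038  0.038 ]
tin side [0.5196 0.0153 0.032 ]
vialtop side [0.5116 0.1133 0.114 ]
vialtop side [0.6174 0.1976 0.114 ]
vialtop side [0.5456 0.1759 0.114 ]
vialtop side [0.5307 0.1881 0.114 ]
vialtop side [0.3976 0.094  0.114 ]
```

```bash
python3 -m pendant '0 -0.053 -0.031 0 0 0 0;0 -0.053 -0.031 0 0 0 0;0 -0.053 -0.031 0 0 0 0;0 -0.053 -0.031 0 0 0 0;0 -0.053 -0.031 0 0 0 0;0 -0.053 -0.031 0 0 0 0;0 -0.053 -0.031 0 0 0 0;0 -0.053 -0.031 0 0 0 0;0 -0.053 -0.031 0 0 0 0;0 -0.027 -0.017 0 0 0 0'; python3 -m pendant '0 0 0 0 0 0 0;0 0 0 0 0 0 0'
python3 - <<'E'
from h import *
im=snap('wrist','w2.png'); s=env.get_state(); print(s['position'],s['joints'].round(1))
for l,z in(('top',.145),('collar',.09)): print(l,proj('wrist',(.636,.093,z)))
M=np.array([.567,-.207]);h=np.array([.857,.515]);n=np.array([-.515,.857])
for l,nm,q,z in[('amber','side',(319,129),.127),('amber','scene',(455,209),.127),('v','side',(455,138),.114),('v','side',(440,103),.114),('v','side',(463,115),.114),('v','side',(431,124),.114),('v','side',(411,114),.114),('vs','scene',(405,336),.114),('vs','scene',(466,322),.114),('scope','side',(490,185),.2),('scope','side',(402,215),.15)]:
    p=onz(nm,q,z); print(l,nm,p.round(3),'ch',((p[:2]-M)@h).round(3),((p[:2]-M)@n).round(3))
print(onz('scene',(279.6,173.6),.085))
E
```

```text
clock: 1.4
position: [0.6007, 0.1386, 0.2224]
orientation: [[-0.928, 0.373, 0.0], [0.373, 0.928, -0.001], [-0.001, -0.001, -1.0]]
force: [0.0, 0.5, 0.7]
grip_width: 0.087
grasp_force: 0.0
clock: 1.65
position: [0.5987, 0.1434, 0.2222]
orientation: [[-0.929, 0.369, -0.001], [0.369, 0.929, 0.0], [0.001, -0.0, -1.0]]
force: [-0.7, 0.4, 0.2]
grip_width: 0.0874
grasp_force: 0.0
[0.59849376 0.14395453 0.22232703] [-36.   15.6  22.5  90.   -6.1  75.7  55.7]
top [283.47333104 267.31736656]
collar [289.77987153 243.42466573]
amber side [ 0.645 -0.384  0.127] ch -0.024 -0.192
amber scene [ 0.628 -0.41   0.127] ch -0.052 -0.206
v side [ 0.268 -0.458  0.114] ch -0.385 -0.061
v side [ 0.303 -0.68   0.114] ch -0.47 -0.27
v side [ 0.235 -0.611  0.114] ch -0.492 -0.176
v side [ 0.333 -0.524  0.114] ch -0.364 -0.152
v side [ 0.394 -0.574  0.114] ch -0.338 -0.226
vs scene [ 0.249 -0.482  0.114] ch -0.414 -0.072
vs scene [ 0.322 -0.536  0.114] ch -0.379 -0.156
scope side [ 0.24  -0.124  0.2  ] ch -0.237 0.24
scope side [ 0.402 -0.047  0.15 ] ch -0.059 0.222
[0.63886967 0.08709146 0.085     ]
```

View pics/w2.png

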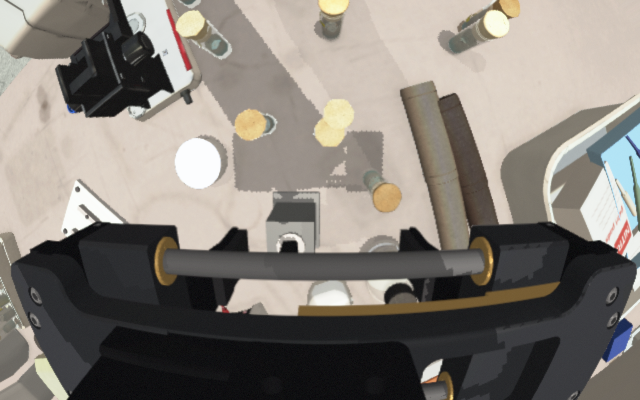

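The wrist view shows the holder at about (293,215) and the collar at about (290,243), partly behind the gripper's bar. I'll enlarge that area to get the handle's turn.

Run:
```python
import cv2
i=cv2.imread('pics/w2.png'); cv2.imwrite('pics/c2.png',cv2.resize(i[185:260,255:335],(800,750),interpolation=cv2.INTER_CUBIC)[:600])
```

```text
(no output)
```

View pics/c2.png

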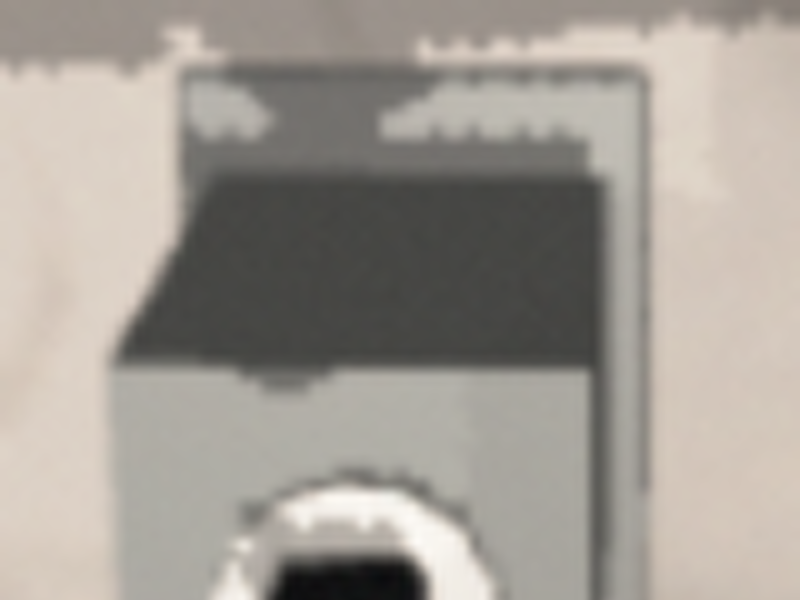

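In the crop, the holder's near top edge runs from (266.5,221.5) to (314,221.8) and the handle's near bottom edge from (282.5,241) to (297.5,241). Both are square to the image.

Run:
```python
from h import *
a=onz('wrist',(266.5,221.5),.085);b=onz('wrist',(314,221.8),.085)
c=onz('wrist',(282.7,240.8),.092);d=onz('wrist',(297.6,240.8),.092)
for p,q,w in((a,b,.025),(c,d,.008)):
    v=(q-p)/np.linalg.norm(q-p); n=np.array([-v[1],v[0],0])
    print(np.linalg.norm(q-p),np.degrees(np.arctan2(v[1],v[0])),'centers',(p+q)/2+w*n,(p+q)/2-w*n)
s=env.get_state();R=s['orientation'];print(np.degrees(np.arctan2(R[1,1],R[0,1])))
for t in([.636,.093],[.638,.090]): print((R.T@(np.array([*t,.222])-s['position'])).round(4))
```

```text
0.049157686054119805 68.32913027601248 centers [0.59246665 0.11082527 0.085     ] [0.63893267 0.09236155 0.085     ]
0.015354445810252302 68.9834846488984 centers [0.6253225  0.09789013 0.092     ] [0.64025814 0.09215194 0.092     ]
68.39778054279354
[-0.0536 -0.0336  0.0003]
[-0.0566 -0.0356  0.0003]
```

```bash
python3 -m pendant '0 -0.028 -0.0166 0 0 0 0;0 -0.0277 -0.0166 0 0 0 0;0 0 0 0 0 0 0;0 0 0 0.025 0 0 0;0 0 0 0.025 0 0 0;0 0 0 0.025 0 0 0;0 0 0 0.025 0 0 0;0 0 0 0.024 0 0 0;0 0 0 0 0 0 0'
python3 -c "
from h import *
snap('side','d2.png');i=cv2.imread('pics/d2.png');cv2.imwrite('pics/c3.png',cv2.resize(i[180:300,200:340],(700,600),interpolation=cv2.INTER_CUBIC));print(env.get_state()['position'],env.get_state()['force'])"
```

```text
clock: 2.82
position: [0.6366, 0.0931, 0.0968]
orientation: [[-0.93, 0.367, -0.004], [0.367, 0.93, -0.0], [0.004, -0.001, -1.0]]
force: [0.0, 1.1, 0.6]
grip_width: 0.0873
grasp_force: 0.0
[0.63771804 0.09274075 0.09838022] [-0.68245125  0.72049458  0.1379651 ]
```

View pics/c3.png

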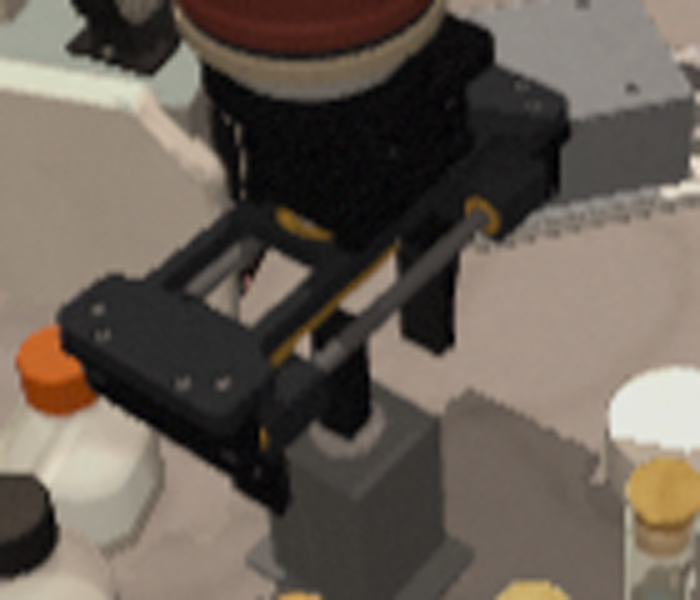

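The handle stands midway between the open fingers, at about (345,375) in the crop. I'll close on it and lift.

```bash
python3 -m pendant '255 0 0 0 0 0 0;255 0 0 0 0 0 0;255 0 0 0 0 0 0;255 0 0 0 0 0 0;255 0 0 0 0 0 0;255 0 0 0 0 0 0;255 0 0 0 0 0 0;255 0 0 0 0 0 0' 55
python3 -c "
from h import *
s=env.get_state();print(s['position'],s['orientation'].round(4),s['force'],s['ft_torque'],s['grip_width'])"
```

```text
clock: 3.88
position: [0.6386, 0.091, 0.0985]
orientation: [[-0.929, 0.37, -0.0], [0.37, 0.929, -0.0], [0.0, -0.0, -1.0]]
force: [0.6, 0.7, 0.2]
grip_width: 0.0158
grasp_force: 55.0
[0.6385969  0.09097558 0.09850473] [[-9.291e-01  3.699e-01 -2.000e-04]
 [ 3.699e-01  9.291e-01 -1.000e-04]
 [ 1.000e-04 -2.000e-04 -1.000e+00]] [0.63643896 0.68319751 0.23642391] [-0.04463448  0.01587457  0.0011931 ] 0.01581424735583144
```

```bash
python3 -m pendant '255 0 0 -0.015 0 0 0;255 0 0 -0.03 0 0 0;255 0 0 -0.03 0 0 0;255 0 0 -0.03 0 0 0;255 0 -0.04 0 0 0 0;255 0 -0.053 0 0 0 0;255 0 -0.053 0 0 0 0;255 0 -0.053 0 0 0 0;255 0 -0.053 0 0 0 0;255 0 -0.053 0 0 0 0'; python3 -m pendant '255 0.016 -0.053 0 0 0 0;255 0.017 -0.045 0 0 0 0;255 0 0 0 0 0 9.35;255 0 0 0 0 0 9.35;255 0 0 0 0 0 9.35;255 0 0 0 0 0 9.35;255 0 0 0 -10 0 0;255 0 0 0 -10 0 0;255 0 0 0 -10 0 0;255 0 0 0 -10 0 0'
python3 -m pendant '255 0 0 0 0 0 0;255 0 0 0 0 0 0'
python3 - <<'E'
from h import *
im=snap('wrist','w3.png'); s=env.get_state(); R=s['orientation'];p=s['position']; print(p,R.round(3).tolist(),s['force'],s['grip_width'])
tip=p+.0825*R[:,2]; print('tip',tip, proj('wrist',tip))
print(R.T@(np.array([.4569,-.2734,.1332])-p))
E
```

```text
clock: 5.12
position: [0.5252, -0.194, 0.2048]
orientation: [[-0.929, 0.37, 0.001], [0.37, 0.929, 0.0], [-0.001, 0.001, -1.0]]
force: [0.8, -0.1, -0.6]
grip_width: 0.0157
grasp_force: 55.0
clock: 6.38
position: [0.4591, -0.2721, 0.2061]
orientation: [[-0.513, 0.651, 0.559], [0.858, 0.392, 0.33], [-0.004, 0.649, -0.761]]
force: [-0.2, 1.1, -2.6]
grip_width: 0.0157
grasp_force: 55.0
clock: 6.62
position: [0.4591, -0.271, 0.2039]
orientation: [[-0.514, 0.659, 0.549], [0.858, 0.394, 0.33], [0.001, 0.64, -0.768]]
force: [1.0, 0.7, -0.7]
grip_width: 0.0157
grasp_force: 55.0
[ 0.45967459 -0.27057307  0.20417049] [[-0.515, 0.658, 0.549], [0.857, 0.396, 0.33], [-0.0, 0.641, -0.768]] [ 0.67389032  0.09162796 -1.43351749] 0.01571866530743483
tip [ 0.50497057 -0.24333476  0.14082542] [321.9691225  207.10670238]
[-0.00099229 -0.04841273  0.05203579]
```

View pics/w3.png

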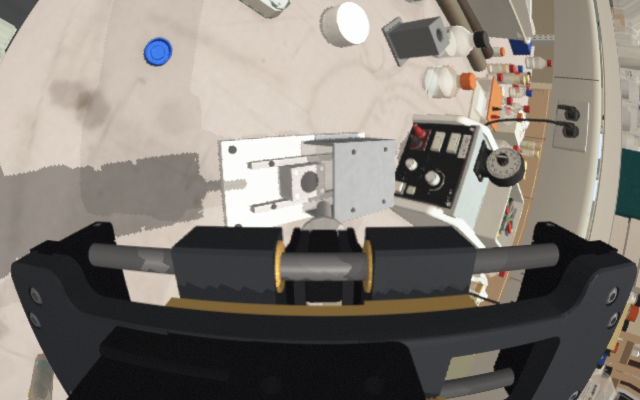

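The wrist view shows the whole fixture: plate front corner at (222,142), block disc at (309,182), hood front edge at about x=333, nose near (322,207). I'll take one crop for pixel readings.

Run:
```python
import cv2
i=cv2.imread('pics/w3.png'); cv2.imwrite('pics/c4.png',cv2.resize(i[125:235,210:350],(800,629),interpolation=cv2.INTER_CUBIC)[:600])
```

```text
(no output)
```

View pics/c4.png

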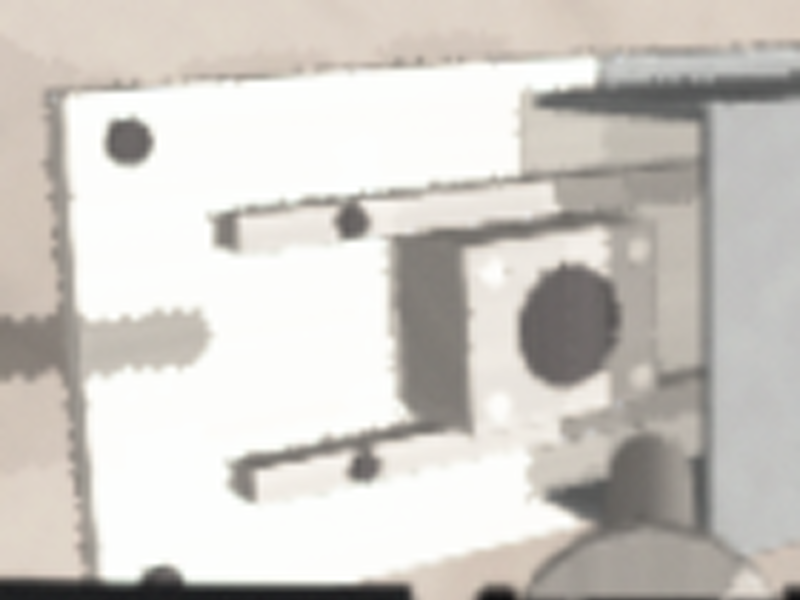

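In the crop, the block's rear top corners are at (463,240) and (473,437), the disc centre at (570,323), the rail fronts at (238,232) and (255,485), and the hood's left front top corner at (712,105).

Run:
```python
from h import *
f=lambda u,v,z: onz('wrist',(210+u/5.714,125+v/5.718),z)
P={k:f(*a) for k,a in dict(disc=(570,323,.038),bl=(463,240,.038),br=(473,437,.038),rl=(238,232,.022),rr=(255,485,.022),plate=(65,95,.01),plate2=(97,580,.01),hl=(712,105,.069),hr=(706,500,.069),screw=(490,270,.038),s2=(497,407,.038),s3=(637,250,.038),s4=(640,378,.038)).items()}
for k in P: print(k,P[k].round(4))
ang=lambda v: np.degrees(np.arctan2(v[1],v[0]))
print('len',np.linalg.norm(P['bl']-P['br']),np.linalg.norm(P['rl']-P['rr']))
print('headings', ang(P['bl']-P['br'])-90, ang(P['rl']-P['rr'])-90, ang(P['plate']-P['plate2'])-90, ang(P['hl']-P['hr'])-90, ang(P['s3']+P['s4']-P['screw']-P['s2']))
th=np.radians(31);h=np.array([np.cos(th),np.sin(th)]);n=np.array([-h[1],h[0]]);M=np.array([.567,-.2075])
for k in P: print(k,((P[k][:2]-M)@h).round(4),((P[k][:2]-M)@n).round(4))
```

```text
disc [ 0.5625 -0.2111  0.038 ]
bl [ 0.5292 -0.2075  0.038 ]
br [ 0.5514 -0.2418  0.038 ]
rl [ 0.491  -0.2255  0.022 ]
rr [ 0.5181 -0.2688  0.022 ]
plate [ 0.4505 -0.2167  0.01  ]
plate2 [ 0.5    -0.2994  0.01  ]
hl [ 0.5485 -0.1646  0.069 ]
hr [ 0.5894 -0.2344  0.069 ]
screw [ 0.5382 -0.21    0.038 ]
s2 [ 0.5539 -0.234   0.038 ]
s3 [ 0.5711 -0.1899  0.038 ]
s4 [ 0.5864 -0.2138  0.038 ]
len 0.04084504574675113 0.05110593855933284
headings 32.913781787267965 32.02397740644747 30.862356241050847 30.379864590751097 31.631534590817232
disc -0.0057 -0.0007
bl -0.0324 0.0195
br -0.031 -0.0213
rl -0.0744 0.0237
rr -0.0735 -0.0274
plate -0.1045 0.0521
plate2 -0.1048 -0.0442
hl 0.0063 0.0462
hr 0.0054 -0.0346
screw -0.026 0.0127
s2 -0.0249 -0.016
s3 0.0126 0.013
s4 0.0134 -0.0154
```

```bash
cat > t.py <<'E'
from h import *
th=np.radians(31.2);h=np.array([np.cos(th),np.sin(th),0]);n=np.array([-h[1],h[0],0]);M=np.array([.5724,-.2058,.010])
s=env.get_state();R=s['orientation'];t=s['position']+.0825*R[:,2]-M
print('tip along %.4f lat %.4f up %.4f'%(t@h,t@n,t[2]),'F along %.2f lat %.2f up %.2f'%(s['force']@h,s['force']@n,s['force'][2]),'clock',s['clock'])
def go(a,l,u): print('rows for',a,l,u,(R.T@(h*(a-t@h)+n*(l-t@n)+np.array([0,0,1])*(u-t[2]))).round(4))
E
python3 -m pendant '255 -0.0026 -0.0125 0.0203 0 0 0;255 0 -0.0125 0.0203 0 0 0;255 0 -0.0125 0.0203 0 0 0;255 0 -0.0125 0.0203 0 0 0;255 0 0 0 0 0 0;255 0 0 0 0 0 0'
python3 -c "
from t import *
go(-.060,0,.013)"
```

```text
clock: 7.42
position: [0.473, -0.2661, 0.1103]
orientation: [[-0.515, 0.657, 0.551], [0.857, 0.395, 0.33], [-0.001, 0.642, -0.766]]
force: [0.6, -1.0, -1.8]
grip_width: 0.016
grasp_force: 55.0
tip along -0.0633 lat -0.0003 up 0.0371 F along 0.03 lat -1.14 up -1.79 clock 7.425
rows for -0.06 0 0.013 [ 0.0004 -0.0129  0.0206]
```

```bash
python3 -m pendant '255 0 -0.0065 0.0103 0 0 0;255 0 -0.0064 0.0103 0 0 0;255 0 0 0 0 0 0;255 0 0 0 0 0 0'
python3 - <<'E'
from t import *
go(-.046,0,.013)
snap('wrist','w4.png'); i=cv2.imread('pics/w4.png'); cv2.imwrite('pics/c5.png',cv2.resize(i[120:240,240:400],(800,600),interpolation=cv2.INTER_CUBIC))
E
```

```text
clock: 7.92
position: [0.4749, -0.2647, 0.085]
orientation: [[-0.513, 0.658, 0.551], [0.858, 0.393, 0.33], [0.0, 0.642, -0.766]]
force: [0.3, -0.5, -1.8]
grip_width: 0.0155
grasp_force: 55.0
tip along -0.0609 lat -0.0002 up 0.0118 F along -0.01 lat -0.56 up -1.78 clock 7.925
rows for -0.046 0 0.013 [0.0003 0.0122 0.0086]
```

View pics/c5.png

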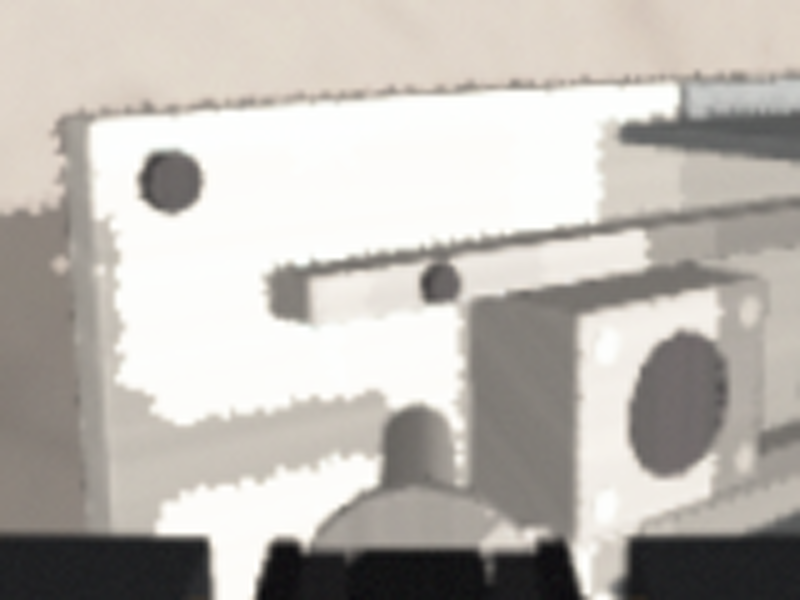

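The nose sits at (418,425) in the crop, in the channel behind the block's rear face and near the midline. I'll creep forward.

```bash
python3 -m pendant '255 0 0.0016 0.0006 0 0 0;255 0 0.0015 0.0013 0 0 0;255 0 0.0015 0.0013 0 0 0;255 0 0.0015 0.0013 0 0 0;255 0 0.0015 0.0013 0 0 0;255 0 0.0008 0.0006 0 0 0;255 0 0.0008 0.0006 0 0 0;255 0 0.0008 0.0006 0 0 0;255 0 0.0008 0.0006 0 0 0;255 0 0.0008 0.0006 0 0 0'; python3 -c "
from t import *"
python3 -m pendant '255 0 0.0008 0.0006 0 0 0;255 0 0.0008 0.0006 0 0 0;255 0 0.0008 0.0006 0 0 0;255 0 0.0008 0.0006 0 0 0;255 0 0.0008 0.0006 0 0 0;255 0 0.0008 0.0006 0 0 0'; python3 -c "
from t import *"
```

```text
clock: 9.22
position: [0.4876, -0.2571, 0.0859]
orientation: [[-0.513, 0.657, 0.552], [0.858, 0.393, 0.33], [0.0, 0.643, -0.766]]
force: [-0.2, 0.7, -1.6]
grip_width: 0.0157
grasp_force: 55.0
tip along -0.0461 lat -0.0002 up 0.0127 F along 0.15 lat 0.67 up -1.63 clock 9.225
clock: 9.98
position: [0.4927, -0.2539, 0.0862]
orientation: [[-0.514, 0.657, 0.551], [0.858, 0.393, 0.33], [0.0, 0.643, -0.766]]
force: [-0.1, -0.2, -1.5]
grip_width: 0.016
grasp_force: 55.0
tip along -0.0400 lat -0.0001 up 0.0130 F along -0.20 lat -0.09 up -1.49 clock 9.975
```

```bash
for k in 1; do python3 -m pendant '255 0 0.0008 0.0006 0 0 0;255 0 0.0008 0.0006 0 0 0;255 0 0.0008 0.0006 0 0 0' >/dev/null; python3 -c "
from t import *"; python3 -m pendant '255 0 0.0008 0.0006 0 0 0;255 0 0.0008 0.0006 0 0 0;255 0 0.0008 0.0006 0 0 0' >/dev/null; python3 -c "
from t import *"; python3 -m pendant '255 0 0.0008 0.0006 0 0 0;255 0 0.0008 0.0006 0 0 0;255 0 0.0008 0.0006 0 0 0' >/dev/null; python3 -c "
from t import *"; done
```

```text
tip along -0.0371 lat -0.0003 up 0.0132 F along -1.15 lat -0.54 up -0.49 clock 10.35
tip along -0.0341 lat -0.0003 up 0.0133 F along -1.04 lat -0.20 up -2.36 clock 10.725
tip along -0.0311 lat -0.0003 up 0.0135 F along -1.00 lat -0.30 up -1.78 clock 11.1
```

```bash
python3 -m pendant '255 0 0.0008 0.0006 0 0 0;255 0 0.0008 0.0006 0 0 0;255 0 0.0007 0.0007 0 0 0;255 0 0.0008 0.0006 0 0 0;255 0 0.0007 0.0007 0 0 0;255 0 0.0008 0.0006 0 0 0;255 0 0.0007 0.0007 0 0 0;255 0 0.0008 0.0006 0 0 0' >/dev/null; python3 -c "
from t import *"; python3 -m pendant '255 0 0.0008 0.0006 0 0 0;255 0 0.0008 0.0006 0 0 0;255 0 0.0007 0.0007 0 0 0;255 0 0.0008 0.0006 0 0 0;255 0 0.0007 0.0007 0 0 0;255 0 0.0008 0.0006 0 0 0;255 0 0.0007 0.0007 0 0 0;255 0 0.0008 0.0006 0 0 0' >/dev/null; python3 -c "
from t import *"; python3 -m pendant '255 0 0.0008 0.0006 0 0 0;255 0 0.0008 0.0006 0 0 0;255 0 0.0007 0.0007 0 0 0;255 0 0.0008 0.0006 0 0 0'>/dev/null; python3 -c "
from t import *"; python3 -m pendant '255 0 0.0008 0.0006 0 0 0;255 0 0.0008 0.0006 0 0 0;255 0 0.0007 0.0007 0 0 0;255 0 0.0008 0.0006 0 0 0'>/dev/null; python3 -c "
from t import *"
```

```text
tip along -0.0232 lat -0.0004 up 0.0135 F along -0.38 lat -0.20 up -2.24 clock 12.1
tip along -0.0152 lat -0.0004 up 0.0135 F along -2.18 lat -1.09 up -0.90 clock 13.1
tip along -0.0112 lat -0.0004 up 0.0136 F along -0.48 lat -0.63 up -1.07 clock 13.6
tip along -0.0072 lat -0.0004 up 0.0137 F along -1.26 lat 0.06 up -2.40 clock 14.1
```

```bash
cat > g.py <<'E'
from t import *
import sys
sys.exit(s['force']@h < -4.5)
E
python3 -m pendant '255 0 0.0004 0.0003 0 0 0;255 0 0.0004 0.0003 0 0 0;255 0 0.0004 0.0003 0 0 0' >/dev/null && python3 g.py && python3 -m pendant '255 0 0.0004 0.0003 0 0 0;255 0 0.0004 0.0003 0 0 0;255 0 0.0004 0.0003 0 0 0' >/dev/null && python3 g.py && python3 -m pendant '255 0 0.0004 0.0003 0 0 0;255 0 0.0004 0.0003 0 0 0;255 0 0.0004 0.0003 0 0 0' >/dev/null && python3 g.py && python3 -m pendant '255 0 0.0004 0.0003 0 0 0;255 0 0.0004 0.0003 0 0 0;255 0 0.0004 0.0003 0 0 0' >/dev/null && python3 g.py
```

```text
tip along -0.0058 lat -0.0004 up 0.0137 F along -0.63 lat -0.94 up -2.46 clock 14.475False
```

```bash
sed -i 's/sys.exit(\(.*\))$/sys.exit(int(\1))/' g.py
python3 -m pendant '255 0 0.0004 0.0003 0 0 0;255 0 0.0004 0.0003 0 0 0;255 0 0.0004 0.0003 0 0 0' >/dev/null && python3 g.py && python3 -m pendant '255 0 0.0004 0.0003 0 0 0;255 0 0.0004 0.0003 0 0 0' >/dev/null && python3 g.py && python3 -m pendant '255 0 0.0004 0.0003 0 0 0;255 0 0.0004 0.0003 0 0 0' >/dev/null && python3 g.py && python3 -m pendant '255 0 0.0004 0.0003 0 0 0;255 0 0.0004 0.0003 0 0 0' >/dev/null && python3 g.py && python3 -m pendant '255 0 0.0004 0.0003 0 0 0;255 0 0.0004 0.0003 0 0 0' >/dev/null && python3 g.py
```

```text
tip along -0.0042 lat -0.0004 up 0.0138 F along -1.37 lat 0.64 up -1.73 clock 14.85
tip along -0.0032 lat -0.0004 up 0.0139 F along -0.48 lat -0.58 up -0.69 clock 15.1
tip along -0.0022 lat -0.0004 up 0.0139 F along -1.09 lat -0.10 up -2.61 clock 15.35
tip along -0.0013 lat -0.0005 up 0.0140 F along -0.70 lat -0.12 up -1.88 clock 15.6
tip along -0.0003 lat -0.0004 up 0.0140 F along -1.16 lat 0.71 up -2.50 clock 15.85
```

```bash
python3 -m pendant '255 0 0.0004 0.0003 0 0 0;255 0 0.0004 0.0003 0 0 0' >/dev/null && python3 g.py && python3 -m pendant '255 0 0.0004 0.0003 0 0 0;255 0 0.0004 0.0003 0 0 0' >/dev/null && python3 g.py && python3 -m pendant '255 0 0.0004 0.0003 0 0 0;255 0 0.0004 0.0003 0 0 0' >/dev/null && python3 g.py && python3 -m pendant '255 0 0.0004 0.0003 0 0 0;255 0 0.0004 0.0003 0 0 0' >/dev/null && python3 g.py && python3 -m pendant '255 0 0.0004 0.0003 0 0 0;255 0 0.0004 0.0003 0 0 0' >/dev/null && python3 g.py && python3 -m pendant '255 0 0.0004 0.0003 0 0 0;255 0 0.0004 0.0003 0 0 0' >/dev/null && python3 g.py
```

```text
tip along 0.0007 lat -0.0004 up 0.0141 F along -0.98 lat -0.19 up -1.47 clock 16.1
tip along 0.0017 lat -0.0004 up 0.0141 F along -0.56 lat 0.44 up -1.55 clock 16.35
tip along 0.0027 lat -0.0005 up 0.0142 F along -0.25 lat -0.12 up -1.73 clock 16.6
tip along 0.0037 lat -0.0005 up 0.0143 F along 0.23 lat 0.12 up -2.31 clock 16.85
tip along 0.0047 lat -0.0005 up 0.0143 F along -2.39 lat 1.00 up -2.23 clock 17.1
tip along 0.0051 lat -0.0006 up 0.0142 F along -6.84 lat 1.08 up 0.52 clock 17.35
```

```bash
python3 g.py && python3 -m pendant '255 0 0.0004 0.0003 0 0 0;255 0 0.0004 0.0003 0 0 0' >/dev/null && python3 g.py && python3 -m pendant '255 0 0.0004 0.0003 0 0 0;255 0 0.0004 0.0003 0 0 0' >/dev/null && python3 g.py && python3 -m pendant '255 0 0.0004 0.0003 0 0 0;255 0 0.0004 0.0003 0 0 0' >/dev/null && python3 g.py && python3 -m pendant '255 0 0.0004 0.0003 0 0 0;255 0 0.0004 0.0003 0 0 0' >/dev/null && python3 g.py
```

```text
tip along 0.0051 lat -0.0006 up 0.0142 F along -6.84 lat 1.08 up 0.52 clock 17.35
```

```bash
python3 -m pendant '255 0 0 0 0 0 0;255 0 0 0 0 0 0' >/dev/null;  python3 g.py; python3 -m pendant '255 0 0.0002 0.0001 0 0 0;255 0 0 0 0 0 0' >/dev/null;  python3 g.py
```

```text
tip along 0.0051 lat -0.0006 up 0.0142 F along -5.20 lat 0.45 up -0.36 clock 17.6
tip along 0.0052 lat -0.0006 up 0.0142 F along -5.30 lat 1.20 up 0.66 clock 17.85
```

```bash
python3 -m pendant '255 0 0.0002 0.0002 0 0 0;255 0 0 0 0 0 0' >/dev/null;  python3 g.py; python3 -m pendant '255 0 0.0002 0.0002 0 0 0;255 0 0 0 0 0 0' >/dev/null;  python3 g.py
python3 - <<'E'
from h import *
im=snap('wrist','w5.png');s=snap('scene','s5.png')
i=cv2.imread('pics/w5.png');j=cv2.imread('pics/s5.png')
a=cv2.resize(i[120:240,240:400],(800,600),interpolation=cv2.INTER_CUBIC)[:, :]
b=cv2.resize(j[190:270,310:417],(400,300),interpolation=cv2.INTER_CUBIC)
a[300:,400:]=b
cv2.imwrite('pics/c6.png',a)
E
```

```text
tip along 0.0052 lat -0.0006 up 0.0142 F along -6.77 lat 1.83 up 2.54 clock 18.1
tip along 0.0053 lat -0.0007 up 0.0142 F along -8.00 lat 2.87 up 2.76 clock 18.35
```

```bash
python3 -m pendant '255 0 -0.0008 -0.0006 0 0 0;255 0 -0.0008 -0.0006 0 0 0;255 0 -0.0038 -0.0032 0 0 0;255 0 -0.0077 -0.0064 0 0 0;255 0 -0.0115 -0.0096 0 0 0;255 0 -0.0115 -0.0096 0 0 0;255 0 -0.0077 -0.0064 0 0 0;255 0 0 0 0 0 0'
python3 - <<'E'
from t import *
R=s['orientation']; print(s['force'])
print('up .12',(R.T@np.array([0,0,.12])).round(4))
snap('wrist','w6.png'); i=cv2.imread('pics/w6.png')
cv2.imwrite('pics/c7.png',cv2.resize(i[120:240,240:400],(800,600),interpolation=cv2.INTER_CUBIC))
E
```

```text
clock: 19.45
position: [0.4832, -0.2602, 0.0873]
orientation: [[-0.512, 0.658, 0.552], [0.859, 0.392, 0.329], [-0.0, 0.643, -0.766]]
force: [-0.4, -0.1, -0.9]
grip_width: 0.0154
grasp_force: 55.0
tip along -0.0514 lat -0.0007 up 0.0141 F along -0.41 lat 0.15 up -0.92 clock 19.45
[-0.42892921 -0.08594462 -0.91791226]
up .12 [-0.      0.0771 -0.0919]
```

View pics/c7.png

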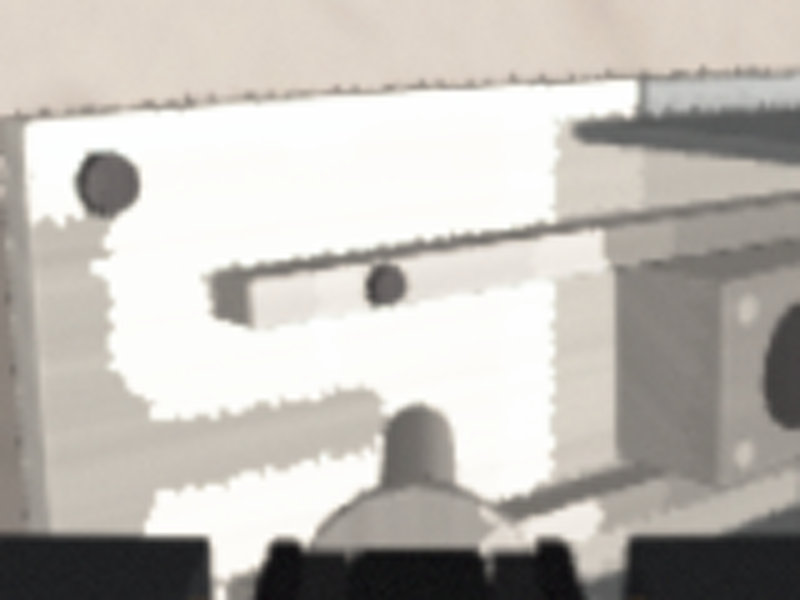

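The block has moved forward: rear top edge from (722,278) to (720,482) in the crop, square in the channel, with the nose clear behind it. I'll check where its rear face lies.

Run:
```python
from t import *
f=lambda u,v,z: onz('wrist',(240+u/5,120+v/5),z)-M
for k,a in dict(bl=(722,278,.038),br=(720,482,.038),botl=(617,270,.010),botr=(622,462,.010),railtop=(250,300,.022),screw=(385,284,.022),hole=(107,183,.010)).items():
    q=f(*a);print(k,(q@h).round(4),(q@n).round(4))
i=cv2.imread('pics/w4.png')
g=lambda u,v,z: onz('wrist',(240+u/5,120+v/5),z)
print(env.get_state()['clock'])
```

```text
tip along -0.0507 lat -0.0004 up 0.0142 F along 0.45 lat -0.84 up -1.41 clock 19.5
bl 0.0118 0.0206
br 0.0139 -0.0187
botl 0.0138 0.018
botr 0.0168 -0.0217
railtop -0.0799 0.0257
screw -0.0539 0.0249
hole -0.0969 0.044
19.5
```

Its rear face is about 12–14 mm inside the hood, within the 6–20 mm range, and the nose has not shifted in the grip (same pixel as before the push). I'll lift and return.

```bash
python3 -m pendant '255 0 0.0154 -0.0184 0 0 0;255 0 0.0154 -0.0184 0 0 0;255 0 0.0154 -0.0184 0 0 0;255 0 0.0154 -0.0184 0 0 0;255 0 0.0154 -0.0184 0 0 0;255 0 0 0 10 0 0;255 0 0 0 10 0 0;255 0 0 0 10 0 0;255 0 0 0 10 0 0;255 0 0 0 0 0 0' >/dev/null; python3 -m pendant '255 0 0 0 0 0 -9.35;255 0 0 0 0 0 -9.35;255 0 0 0 0 0 -9.35;255 0 0 0 0 0 -9.35;255 0 0 0 0 0 0;255 0 0 0 0 0 0'
python3 -c "
from h import *
s=env.get_state();R=s['orientation'];print((R.T@(np.array([.638,.0915,.21])-s['position'])).round(4),R.round(4).tolist())"
```

```text
clock: 21.5
position: [0.4834, -0.2595, 0.2072]
orientation: [[-0.928, 0.374, 0.0], [0.374, 0.928, 0.001], [-0.0, 0.001, -1.0]]
force: [0.2, 0.1, -0.9]
grip_width: 0.0156
grasp_force: 55.0
[-0.0122  0.3834 -0.0025] [[-0.9275, 0.3737, 0.0005], [0.3737, 0.9275, 0.0007], [-0.0002, 0.0008, -1.0]]
```

```bash
python3 -m pendant '255 0 0.04 0 0 0 0;255 0 0.05 0 0 0 0;255 0 0.05 0 0 0 0;255 0 0.05 0 0 0 0;255 0 0.05 0 0 0 0;255 0 0.05 0 0 0 0;255 -0.006 0.05 -0.002 0 0 0;255 -0.006 0.0434 0 0 0 0;255 0 0 0 0 0 0;255 0 0 0 0 0 0'
python3 - <<'E'
from h import *
im=snap('wrist','w7.png')
P=[];
for k in range(12):
    s=env.get_state();P.append(s['position']); env.read_camera('wrist') if k<3 else None
R=s['orientation'];p=np.mean(P,0);print(P[0],p,R.round(4).tolist());print('to go',(R.T@(np.array([.638,.0915,.21])-p)).round(4))
i=cv2.imread('pics/w7.png');j=snap('side','d7.png');j=cv2.imread('pics/d7.png')
o=np.hstack([cv2.resize(i[170:250,270:350],(400,400),interpolation=cv2.INTER_CUBIC),cv2.resize(j[210:290,230:310],(400,400),interpolation=cv2.INTER_CUBIC)])
cv2.imwrite('pics/c8.png',o)
E
```

```text
clock: 22.75
position: [0.6364, 0.0917, 0.2089]
orientation: [[-0.928, 0.372, -0.001], [0.372, 0.928, -0.001], [0.0, -0.001, -1.0]]
force: [-0.6, -0.3, -1.0]
grip_width: 0.0157
grasp_force: 55.0
[0.63640368 0.09100045 0.20921654] [0.63647707 0.09104123 0.20954493] [[-0.9282, 0.372, 0.0003], [0.372, 0.9282, 0.0001], [-0.0003, 0.0002, -1.0]]
to go [-0.0012  0.001  -0.0005]
```

View pics/c8.png

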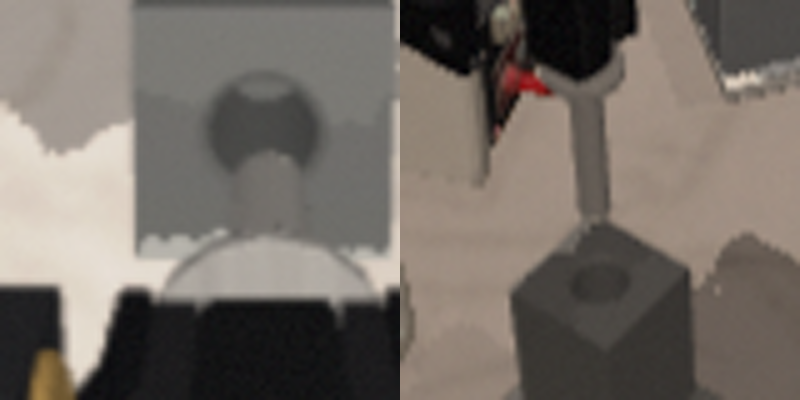

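On the left, the bore's centre is at wrist pixel (323,195), with the shank straight in front of it. On the right, the side view has the bore at (269.6,266.6) and the shank hanging upright above it.

Run:
```python
from h import *
s=env.get_state();R=s['orientation'];p=s['position']
b1=onz('wrist',(322.9,195),.085);b2=onz('side',(269.6,266.6),.085)
print(b1,b2,p)
tip=p+.0825*R[:,2]; col=p-R[:,2]*(-.011)
print('tip proj',proj('wrist',tip),'side',proj('side',tip),'collar side',proj('side',col))
for b in(b1,b2): print((R.T@(b-p)).round(4))
print(s['joints'].round(1))
```

```text
[0.63731519 0.09168425 0.085     ] [0.63690911 0.09246222 0.085     ] [0.63648253 0.09132757 0.20956445]
tip proj [322.1154452  206.15368441] side [268.75768072 251.4174106 ] collar side [266.45353303 223.46109634]
[-0.0006  0.0006  0.1246]
[0.     0.0012 0.1246]
[-32.   19.6  25.7  87.1  -8.6  75.3  62.8]
```

```bash
python3 -m pendant '255 -0.0003 0.0006 0.015 0 0 0;255 0 0 0.015 0 0 0;255 0 0 0.01 0 0 0;255 0 0 0.01 0 0 0;255 0 0 0 0 0 0' | grep -E 'pos|force'; python3 -m pendant '255 0 0 0.015 0 0 0;255 0 0 0.015 0 0 0;255 0 0 0.015 0 0 0;255 0 0 0.008 0 0 0;255 0 0 0 0 0 0;255 0 0 0 0 0 0'| grep -E 'pos|force'
```

```text
position: [0.6366, 0.0928, 0.1582]
force: [-0.1, 0.2, -0.8]
grasp_force: 55.0
position: [0.6375, 0.0928, 0.1068]
force: [-0.3, 0.5, -0.9]
grasp_force: 55.0
```

```bash
python3 -m pendant '255 0 0 0.003 0 0 0;255 0 0 0.003 0 0 0;255 0 0 0 0 0 0' | grep -E 'pos|^force'; python3 -m pendant '255 0 0 0.001 0 0 0;255 0 0 0 0 0 0'| grep -E 'pos|^force';python3 -m pendant '255 0 0 0.0007 0 0 0;255 0 0 0 0 0 0'| grep -E 'pos|^force'
```

```text
position: [0.637, 0.0928, 0.1]
force: [-0.6, 0.0, -1.1]
position: [0.6371, 0.0928, 0.0992]
force: [0.9, -0.4, -1.2]
position: [0.6371, 0.0928, 0.0985]
force: [0.4, -1.2, -2.3]
```

```bash
python3 -m pendant '255 0 0 0.0004 0 0 0;255 0 0 0 0 0 0' | grep -E 'pos|^force'; python3 -m pendant '255 0 0 0.0004 0 0 0;255 0 0 0 0 0 0'| grep -E 'pos|^force'
```

```text
position: [0.6372, 0.0928, 0.0985]
force: [-2.1, -0.7, 3.2]
position: [0.6372, 0.0928, 0.0985]
force: [-2.4, -0.8, 6.4]
```

```bash
python3 -m pendant '255 0 0 -0.0004 0 0 0;195 0 0 0 0 0 0;150 0 0 0 0 0 0;100 0 0 0 0 0 0;60 0 0 0 0 0 0;60 0 0 0 0 0 0'; python3 -m pendant '60 0 0 -0.01 0 0 0;60 0 0 -0.03 0 0 0;60 0 0 -0.04 0 0 0;60 0 0 -0.04 0 0 0;60 0 0 -0.03 0 0 0;60 0 0 0 0 0 0;60 0 0 0 0 0 0'
python3 - <<'E'
from h import *
j=snap('side','d8.png');a=cv2.imread('pics/d1.png')[235:295,240:320].astype(int);b=cv2.imread('pics/d8.png')
d=np.abs(b[235:295,240:320].astype(int)-a).sum(2);print('holder diff >60:',(d>60).sum(), (d[:40,20:40]>60).sum())
for n,z in(('a',a),('b',b[235:295,240:320].astype(int))):
    m=(z.max(2)<25).astype(np.uint8); c=max(cv2.findContours(m,0,2)[0],key=cv2.contourArea); print(n,cv2.boundingRect(c),cv2.contourArea(c))
print(env.get_state()['clock'])
E
```

```text
clock: 26.5
position: [0.6372, 0.0928, 0.0981]
orientation: [[-0.929, 0.37, -0.0], [0.37, 0.929, -0.0], [-0.0, -0.0, -1.0]]
force: [0.1, 0.2, 0.4]
grip_width: 0.0523
grasp_force: 0.0
clock: 27.38
position: [0.6369, 0.0928, 0.248]
orientation: [[-0.929, 0.37, -0.0], [0.37, 0.929, 0.0], [0.0, -0.0, -1.0]]
force: [-0.9, -0.3, -1.1]
grip_width: 0.0668
grasp_force: 0.0
holder diff >60: 1283 206
a (23, 7, 11, 25) 188.0
b (23, 8, 11, 25) 188.5
27.425
```

The handle's outline in the side view matches the start to within 1 px, with the same size and area, so the tool is seated upright. I'm handing in.

```bash
python3 -c "
from station import env
print(env.hand_in())"
```

```text
the job is handed in; nothing more can be done
None
```

I nudged the carrier home against the hidden stop (pressed to about 8 N, below the roughly 15 N where the stop yields), put the tool back upright in its holder, did not touch the bystanders as far as I could tell, and handed the job in at about 27 s.

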